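Lift and re-settle a thickness gauge's spindle for a fresh reading

TASK

One of the two dial thickness gauges has a rectangular piece of plywood under its spindle. To get a fresh reading, press the thumb pad of that gauge's lifting lever gently down with the fingertips until the spindle is held well clear of the plywood, then ease it slowly back up under the finger, without letting it snap, so that the spindle settles on the plywood again, and move away. Grasp nothing, keep the plywood where it lies, and leave the other gauge with its round setting disc and the things lying about alone.

Things in the scene. Friction and masses are not known exactly. Their poses are not given: they have to be found in the camera images.
- ply_gauge: dial thickness gauge, one of two alike, with the plywood sample under its spindle: fixed grey base 130 x 86 mm, steel anvil 58 mm across with its top 34 mm up, column 185 mm tall at the back, dial 58 mm across facing front, 138 mm up. Origin under the base's middle, x to its back, y to the left seen from its front, z up. The spindle comes down 20 mm in front of the origin
- ply_spindle (a joint): lift of that gauge's spindle in m: 0 as it rests on the plywood sample, positive up, stop at 0.0103; a spring presses it down with about 4 N. On its top end is a steel cap 17 mm across, 178 to 189 mm above the bench
- ply_pad_top (a point): middle of the top of the black thumb pad (24 x 28 mm) on that gauge's lifting lever: at rest level, 180 mm above the bench, 20 mm in front of the gauge's origin, 74 mm to its right (-y). The lever's pivot is 44 mm inward; its other end, 30 mm past the pivot, lifts the spindle's cap: 1.5 mm down here lifts it 1 mm. About 3 N moves it; stop 15 mm down; springs back
- ply_lever: that same gauge's steel lifting lever with its black thumb pad; origin at its pivot, 176 mm above the bench, the pad's middle 44 mm from it along its -y
- disc_gauge: dial thickness gauge, one of two alike, with the round setting disc under its spindle: fixed grey base 130 x 86 mm, steel anvil 58 mm across with its top 34 mm up, column 185 mm tall at the back, dial 58 mm across facing front, 138 mm up. Origin under the base's middle, x to its back, y to the left seen from its front, z up. The spindle comes down 20 mm in front of the origin
- disc_spindle (a joint): lift of that gauge's spindle in m: 0 as it rests on the setting disc, positive up, stop at 0.0103; a spring presses it down with about 4 N. On its top end is a steel cap 17 mm across, 178 to 189 mm above the bench
- disc_pad_top (a point): middle of the top of the black thumb pad (24 x 28 mm) on that gauge's lifting lever: at rest level, 180 mm above the bench, 20 mm in front of the gauge's origin, 74 mm to its right (-y). The lever's pivot is 44 mm inward; its other end, 30 mm past the pivot, lifts the spindle's cap: 1.5 mm down here lifts it 1 mm. About 3 N moves it; stop 15 mm down; springs back
- ply_sample: rectangular piece of pale plywood 50 x 40 x 7 mm lying loose on the anvil, held by the spindle; origin under its middle, z up
- setting_disc: round steel disc 30 mm across, 7 mm thick, lying loose on the other gauge's anvil; origin under its middle
- ply_spare_1: another plywood piece 50 x 40 x 7 mm lying on the bench, the lower of a stack of two; origin under its middle
- ply_spare_2: the upper plywood piece of that stack, same size
- caliper: digital caliper 217 x 74 x 19 mm lying flat on the bench between the gauges; origin under its middle
- screwdriver_1: red and black screwdriver 177 mm long lying on the bench; origin under its middle
Things that resemble listed ones, but are neither listed nor needed, are in the scene too. Leave any blue, purple or turquoise look-alike of the ply_sample alone.

How it is judged:
By the outcome, as a careful person would: the job done as asked, in the order asked, and still so for the second after the job is handed in, with the robot touching nothing.
It also fails if it takes over 32 s, if anything falls off the work surface, if the arm or the gripper's body presses on something with over 40 N, if the wrist force passes 120 N, or if a joint passes its speed limit or range.

ROBOT

A 6-joint arm with a two-finger parallel gripper is mounted at the origin on a cart in front of the work surface, level with it; the furniture and walls round the work are solid. World frame = base frame: x ahead of the robot, y to its left, z up, the work surface at z = 0. Lengths are in m, angles in rad, forces in N, time in s.
With the tool pointing down it reaches from about 0.325 to 0.85 m from the base axis. Payload 4.4 kg.
Tool frame: the origin (TCP) lies at the very end of the fingers, on their centre line; the grasp point (between the pads) lies 19 mm behind it; z points along the fingers, y is the line along which they close (so a half turn about z gives the same grasp; the last joint's range is limited). The gripper opens to 94 mm and grips with 3 to 60 N. Pads are 16 mm wide; open, the fingers measure 119 mm over their backs; the gripper's body (75 mm by 177 mm) begins 78 mm behind the grasp point.
Start: joints at [0.996, 0.207, 1.542, -0, 1.393, -0.15], TCP at [0.237, 0.524, 0.205] pointing down, gripper open.
Joint ranges: [-2.73, 2.73], [-0.86, 2.22], [0.23, 2.46], [-1.11, 4.25], [0.08, 2.63], [-2.82, 2.82]. Speed limits (rad/s): [2.79, 2.79, 3.14, 3.14, 3.14, 3.14].

INTERFACE

Orientations are given as a rotation vector (axis times angle).
In Python, from bench import sensors, imaging, robot gives the robot as it stands.
- The arm moves only by the shell command python3 -m handwheel 'ROWS' [FORCE]. ROWS is JSON, a list of rows, each a list of 7 numbers: the turn, a rotation vector about the world's x, y, z in degrees, then the shift along the world's x, y, z in mm, then the closure, from -1 (fully open) to 1 (shut). In form: [[rx, ry, rz, x, y, z, grip], ...]. A call has 1 to 5 rows; each row is the pose to reach, as a shift and turn from the pose commanded when the call began; what a row does not reach only later rows make up. A row lasts 1/12 s, in which the tool goes at most 41.7 mm and 7.16 degrees, less where a joint would pass 70% of its speed; a pose out of reach is approached as far as the arm can. A call with a gripper value outside its range is refused whole. The fingers move at their own pace and stop on an object; FORCE is the grip in N (left out, the last holds). Time passes only in rows, so rows that repeat a pose let the fingers close. It gives the time, the measured TCP pose, the force, the opening and the grip force at its end, in the units of the state.
- sensors.observe(): the state, without advancing time (a new reading comes with each control period).
- imaging.capture(name): name is "side" or "top" or "wrist"; returns a dict with "frame" (384x512x3 uint8, red, green, blue), "fov_y" (degrees; the focal length in pixels is half the picture's height over the tangent of half this angle, whatever the lens; pixels are square), "cx", "cy" (the principal point, pixels), "rvec" (rotation vector, rad) and "tvec" (3), from world to camera coordinates, as OpenCV has them. Camera axes: x right, y down, z forward; pixel columns grow to the right and rows downward; lengths in m; the calibration is good to about 2 mm. A picture is of the moment at which its call begins. There is no depth.
- robot.hand_in(): hands the job in; it is judged then, once.
The state is a dict: "time": time; "joints": joint angles; "joint_vel": joint speeds; "joint_efforts": joint torques, N m; "ee_pos": TCP position; "eef_rot": TCP orientation; "ft_force": force on the tool from outside, world axes, zero at the start; "ft_torque": the same for the moment, N m; "grip_width": finger opening in m; "gripper_force": force on a finger pad.
Only numpy, scipy, OpenCV 4.12 (cv2) and the standard library are available. Lean on these libraries where they do the work, as an engineer would, in place of code of your own. Each camera call takes 0.05 s, during which the arm holds its last target. There are 200 camera calls.

## Working session

There is one attempt and no reset: what is moved stays moved. The work goes in short steps, Python scripts to look and compute and a shell command to move; the robot and the scene stay as the last step left them, time stands still between calls to the robot, and variables do not carry over. Pictures are saved under pics/ and viewed, at most 10 in all, crops included, and the job is handed in when it is done.

```bash
mkdir -p pics; cat > h.py <<'E'
import numpy as np, cv2
from bench import sensors, imaging, robot
def cap(n,f=None):
    c=imaging.capture(n)
    if f: cv2.imwrite('pics/'+f,c['frame'][:,:,::-1])
    return c
def KRt(c):
    h=c['frame'].shape[0]; f=h/2/np.tan(np.radians(c['fov_y'])/2)
    return np.array([[f,0,c['cx']],[0,f,c['cy']],[0,0,1]]),cv2.Rodrigues(np.array(c['rvec'],float))[0],np.array(c['tvec'],float)
def ray(c,u,v):
    K,R,t=KRt(c); return -R.T@t, R.T@np.linalg.inv(K)@np.array([u,v,1.])
def onz(c,u,v,z):
    o,d=ray(c,u,v); return o+d*(z-o[2])/d[2]
def proj(c,p):
    K,R,t=KRt(c); q=K@(R@np.array(p)+t); return q[:2]/q[2]
E
python3 - <<'E'
from h import *
import pickle
d={n:cap(n,n+'0.png') for n in('side','top')}
pickle.dump(d,open('c0.pkl','wb'))
print({n:(d[n]['fov_y'],KRt(d[n])[1].T@-KRt(d[n])[2]) for n in d}); s=sensors.observe(); print(s['time'],s['ee_pos'],s['eef_rot'],s['ft_force'],s['grip_width'])
E
```

```text
{'side': (47.750328747554576, array([ 0.02207819, -0.87087651,  0.87804212])), 'top': (55.38342407151752, array([ 0.35943595, -0.02182886,  1.09423209]))}
0.1 [0.23659207 0.52328186 0.20441518] [-6.62118590e-01 -3.07030164e+00  2.98158846e-03] [ 0.96464738 -0.03243168 -0.2452506 ] 0.0940064806976394
```

View pics/top0.png

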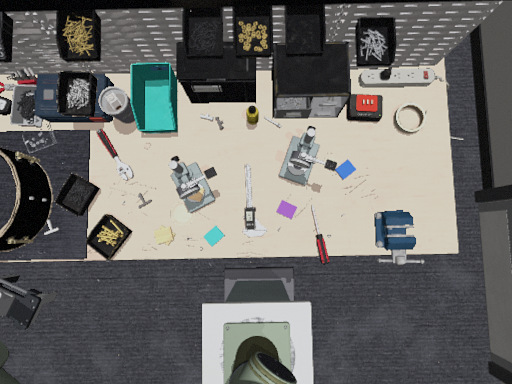

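View pics/side0.png

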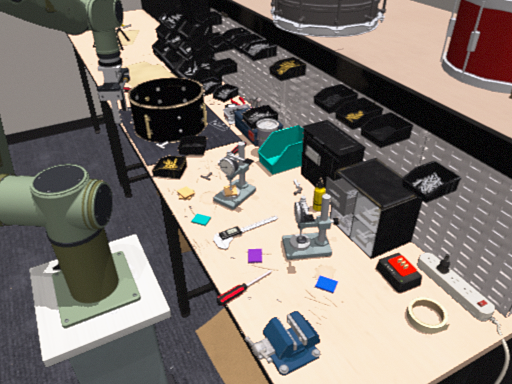

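The top view shows gauges at about (192,187) and (300,160), with black pads at about (209,173) and (330,165). I'll zoom in to see which one has the plywood.

```bash
python3 - <<'E'
from h import *
import pickle
d=pickle.load(open('c0.pkl','rb'))
t=d['top']['frame'];s=d['side']['frame']
r=lambda a:cv2.resize(a,(390,390),interpolation=cv2.INTER_CUBIC)
a=np.vstack([np.hstack([cv2.resize(t[145:220,155:230],(400,300),interpolation=3) if 0 else cv2.resize(t[145:220,145:245],(400,300),interpolation=2),cv2.resize(t[115:190+5-5,255:355],(400,300),interpolation=2)]),
 np.hstack([cv2.resize(s[140:215,185:285],(400,300),interpolation=2),cv2.resize(s[188:263,262:362],(400,300),interpolation=2)])])
cv2.imwrite('pics/z.png',a[:,:,::-1])
E
```

```text
(no output)
```

View pics/z.png

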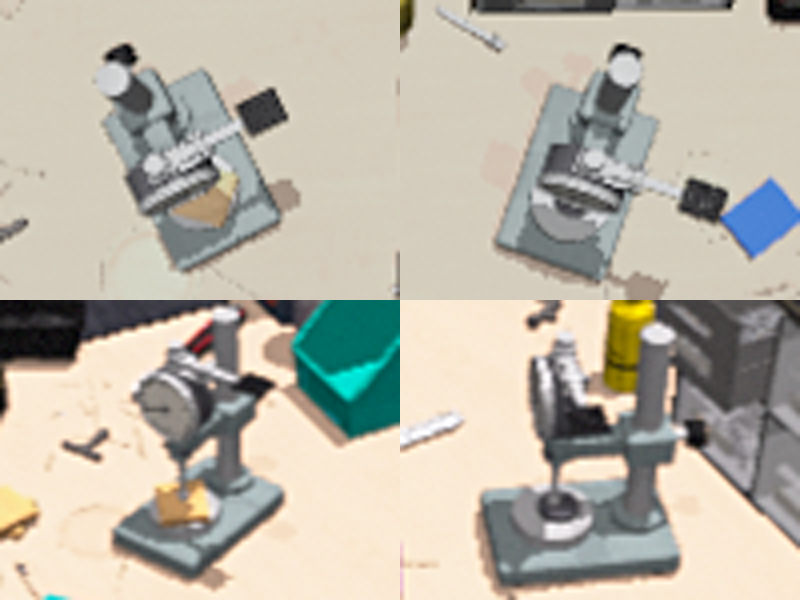

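The left gauge has the plywood: its pad is at top (210.5,172.8), its cap at (183,185.5), and its column top at (173.5,164.5). The right gauge holds the disc.

```bash
python3 - <<'E'
from h import *
import pickle
d=pickle.load(open('c0.pkl','rb'));c=d['top']
g=c['frame'].astype(int).max(2)
m=np.zeros(g.shape,np.uint8); m[162:184,201:220]=(g[162:184,201:220]<90)
n,l,st,ce=cv2.connectedComponentsWithStats(m); k=1+st[1:,4].argmax(); print(st[k],ce[k])
rect=cv2.minAreaRect(np.argwhere(l==k)[:,::-1].astype(np.float32)); print(rect)
P=onz(c,*ce[k],.180); C=onz(c,183.2,185.5,.189); col=onz(c,173.5,164.5,.185)
print('pad',P,'cap',C,'col',col)
v=(C-P)[:2]; print('dist',np.hypot(*v),'ydir deg',np.degrees(np.arctan2(v[1],v[0])))
w=(col-C)[:2];print('xdir',np.degrees(np.arctan2(w[1],w[0])),np.hypot(*w))
cs=d['side'];print('pad in side',proj(cs,P), 'side ray',onz(cs,248,161.5,.18))
for Z,z in((.19,.20),):
  pass
R=cv2.Rodrigues(np.array(sensors.observe()['eef_rot']))[0];print(R.round(3))
E
```

```text
[205 167  12  12  83] [210.07228916 172.51807229]
((210.00003051757812, 172.5), (8.049844741821289, 9.391485214233398), 63.43495178222656)
pad [0.50754584 0.10548676 0.18      ] cap [0.4747095  0.17157216 0.189     ] col [0.52911754 0.19703968 0.185     ]
dist 0.07379365958427772 ydir deg 116.42174529706998
xdir 25.083537112502466 0.060073540286480445
pad in side [248.62547907 160.26427007] side ray [0.50283527 0.10033101 0.18      ]
[[-0.911  0.412 -0.001]
 [ 0.412  0.911 -0.002]
 [ 0.    -0.002 -1.   ]]
```

```bash
python3 -m handwheel '[[0,0,-7,10,-20,30,1],[0,0,-14,20,-45,50,1],[0,0,-21,35,-75,60,1],[0,0,-28,55,-105,60,1],[0,0,-34,75,-135,60,1]]' 10
python3 -m handwheel '[[0,0,-6,20,-30,0,1],[0,0,-6,40,-60,0,1],[0,0,-6,65,-90,0,1],[0,0,-6,85,-120,0,1],[0,0,-6,105,-150,0,1]]'
python3 -m handwheel '[[0,0,0,20,-35,0,1],[0,0,0,45,-70,0,1],[0,0,0,70,-105,0,1],[0,0,0,91,-135,0,1],[0,0,0,91,-135,0,1]]'
python3 - <<'E'
from h import *
s=sensors.observe();print(s['ee_pos'],cv2.Rodrigues(np.array(s['eef_rot']))[0].round(3),s['ft_force'])
for n in('top','side','wrist'):cap(n,n+'1.png')
f=[cv2.imread(f'pics/{n}1.png') for n in('top','side','wrist')]
cv2.imwrite('pics/z1.png',np.hstack([cv2.resize(f[0][130:220,145:265],(400,300)),cv2.resize(f[1][110:215,190:330],(400,300))]))
E
```

```text
time: 0.52
ee_pos: [0.3125, 0.388, 0.2663]
eef_rot: [1.537, 2.739, 0.003]
ft_force: [0.9, -0.4, -1.2]
grip_width: 0.0641
gripper_force: 0.0
time: 0.93
ee_pos: [0.4174, 0.2372, 0.2651]
eef_rot: [-1.673, -2.659, 0.001]
ft_force: [0.5, 0.7, -0.2]
grip_width: 0.0306
gripper_force: 0.0
time: 1.35
ee_pos: [0.5109, 0.0981, 0.2647]
eef_rot: [1.681, 2.651, -0.003]
ft_force: [0.9, 0.2, -0.4]
grip_width: 0.0007
gripper_force: 0.0
[0.51092216 0.09810794 0.26472146] [[-0.426  0.904  0.001]
 [ 0.904  0.426 -0.003]
 [-0.003 -0.001 -1.   ]] [ 0.94356316  0.20728705 -0.37849699]
```

View pics/z1.png

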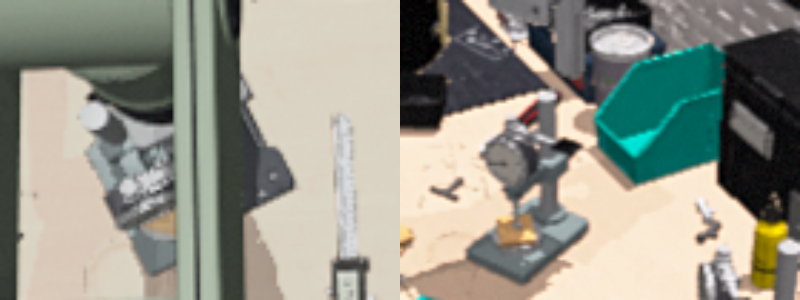

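View pics/wrist1.png

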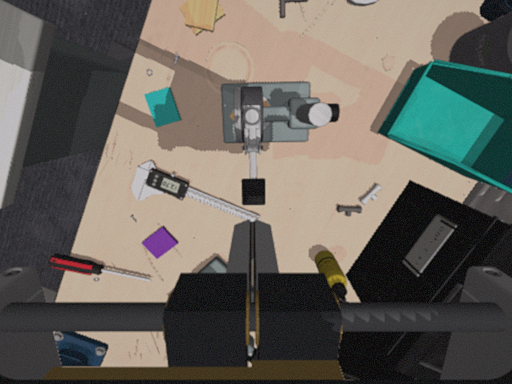

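The side view shows the closed fingers above the pad. In the wrist view the pad is at (254,191), the cap at (252,117) and the fingertips at about (251,222). I'll use the wrist view to refine the pad position.

```bash
python3 - <<'E'
from h import *
c=cap('wrist'); g=c['frame'].max(2)
m=np.zeros(g.shape,np.uint8); m[174:210,235:275]=g[174:210,235:275]<70
n,l,st,ce=cv2.connectedComponentsWithStats(m);k=1+st[1:,4].argmax();print(st[k],ce[k])
u=st[k,0]+st[k,2]/2-.5;v=st[k,1]+st[k,3]/2-.5
P=onz(c,u,v,.18);C=onz(c,252,116.5,.189);print(P,onz(c,*ce[k],.18),C)
for a in((st[k,0],v),(st[k,0]+st[k,2],v),(u,st[k,1]),(u,st[k,1]+st[k,3])):print(onz(c,*a,.18)[:2])
w=(C-P)[:2];print(np.hypot(*w),np.degrees(np.arctan2(w[1],w[0]))-90)
s=sensors.observe();print(s['ee_pos'],proj(c,s['ee_pos']),s['ft_force'],s['time'])
E
```

```text
[242 180  23  26 581] [253.18932874 192.45438898]
[0.50709721 0.1067251  0.18      ] [0.50724737 0.10685005 0.18      ] [0.47439723 0.17272538 0.189     ]
[0.49717194 0.10196281]
[0.51792274 0.11191935]
[0.50151376 0.11835112]
[0.51329975 0.09381   ]
0.07365680915327738 26.356214972303533
[0.50719501 0.10460907 0.26497126] [251.97798968 230.07855456] [-0.0494308  -0.01398308 -0.20412082] 1.55
```

```bash
python3 -m handwheel '[[0,0,0,0,0,-20,1],[0,0,0,0,0,-40,1],[0,0,0,0,0,-60,1],[0,0,0,0,0,-72,1],[0,0,0,0,0,-76,1]]'
python3 -m handwheel '[[0,0,0,0,0,-2,1],[0,0,0,0,0,-4,1],[0,0,0,0,0,-6,1],[0,0,0,0,0,-8,1],[0,0,0,0,0,-8,1]]'
python3 - <<'E'
from h import *
s=sensors.observe();print(s['time'],s['ee_pos'],s['ft_force'],s['ft_torque'])
E
```

```text
time: 1.97
ee_pos: [0.5055, 0.1053, 0.187]
eef_rot: [-1.667, -2.658, 0.004]
ft_force: [0.3, 0.4, 0.4]
grip_width: 0.0008
gripper_force: 0.0
time: 2.38
ee_pos: [0.5083, 0.1039, 0.1818]
eef_rot: [1.672, 2.659, 0.001]
ft_force: [0.0, -0.4, 0.2]
grip_width: 0.0001
gripper_force: 0.0
2.3833 [0.50830411 0.10390332 0.18184656] [ 0.04815009 -0.38343318  0.20580043] [-0.04244247 -0.00320877  0.01765518]
```

Commanded z is about 0.180–0.181. I'll press about 10 mm at roughly 12 mm/s and watch the force.

```bash
python3 -m handwheel '[[0,0,0,0,0,-1,1],[0,0,0,0,0,-2,1],[0,0,0,0,0,-3,1],[0,0,0,0,0,-4,1],[0,0,0,0,0,-5,1]]'
python3 -m handwheel '[[0,0,0,0,0,-1,1],[0,0,0,0,0,-2,1],[0,0,0,0,0,-3,1],[0,0,0,0,0,-4,1],[0,0,0,0,0,-4,1]]'
python3 - <<'E'
from h import *
s=sensors.observe();print(s['time'],s['ee_pos'],s['ft_force'],s['ft_torque'])
cap('side','side2.png');cap('wrist','wrist2.png')
f=[cv2.imread(f'pics/{n}.png') for n in('side0','side2')]
cv2.imwrite('pics/z2.png',np.hstack([cv2.resize(a[130:220,190:285],(400,380),interpolation=2) for a in f]))
E
```

```text
time: 2.8
ee_pos: [0.5086, 0.1037, 0.1771]
eef_rot: [1.672, 2.658, 0.001]
ft_force: [0.5, -0.3, 3.8]
grip_width: 0.0003
gripper_force: 1.9
time: 3.22
ee_pos: [0.5084, 0.1038, 0.1724]
eef_rot: [1.672, 2.659, 0.001]
ft_force: [2.3, -0.8, 3.7]
grip_width: 0.0006
gripper_force: 1.8
3.2167 [0.50841194 0.10383517 0.17240488] [ 2.28556553 -0.78598636  3.66283279] [-0.21151199 -0.26346969  0.04205087]
```

View pics/z2.png

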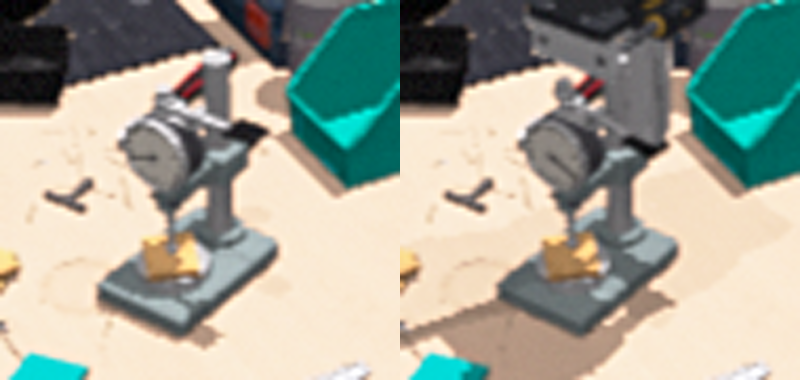

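In the after view the cap at (565,90) has risen, the dial needle has turned and the plywood hasn't moved. The force is a gentle 3.7 N. I'll press 2.5 mm further, hold, then ease back.

```bash
python3 -m handwheel '[[0,0,0,0,0,-1,1],[0,0,0,0,0,-2,1],[0,0,0,0,0,-2.5,1],[0,0,0,0,0,-2.5,1],[0,0,0,0,0,-2.5,1]]'
python3 - <<'E'
from h import *
s=sensors.observe();print(s['time'],s['ee_pos'],s['ft_force'])
c=cap('side','side3.png')
f=[cv2.imread(f'pics/{n}.png') for n in('side0','side3')]
cv2.imwrite('pics/z3.png',np.hstack([cv2.resize(a[140:200,210:265],(400,436),interpolation=2) for a in f]))
E
python3 -m handwheel '[[0,0,0,0,0,0,1],[0,0,0,0,0,0,1],[0,0,0,0,0,0,1],[0,0,0,0,0,0,1],[0,0,0,0,0,0,1]]'
```

```text
time: 3.73
ee_pos: [0.5082, 0.104, 0.17]
eef_rot: [1.672, 2.659, 0.001]
ft_force: [1.8, -1.0, 4.0]
grip_width: 0.0005
gripper_force: 1.8
3.7333 [0.50820828 0.10401548 0.1699694 ] [ 1.84205268 -0.98985014  4.0062552 ]
time: 4.2
ee_pos: [0.5082, 0.104, 0.17]
eef_rot: [1.673, 2.659, 0.001]
ft_force: [2.1, 0.1, 3.9]
grip_width: 0.0005
gripper_force: 1.9
```

View pics/z3.png

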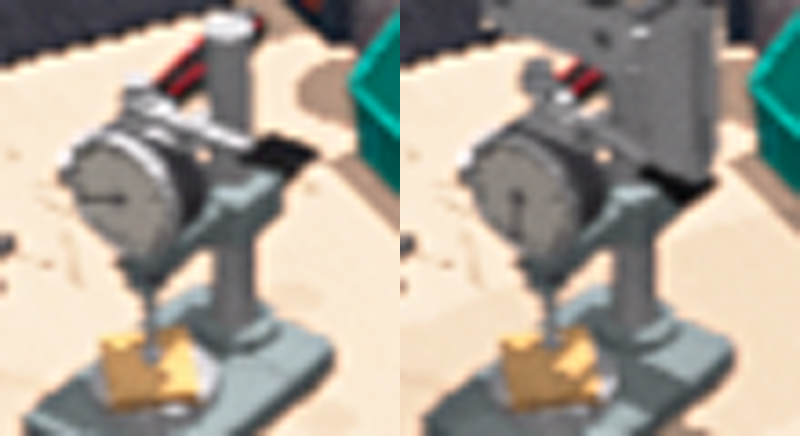

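The spindle foot is now clear of the plywood (about (552,330) against (152,355) at rest), the needle has swung, and the plywood is still. Now I'll ease the lever back up slowly.

```bash
python3 -m handwheel '[[0,0,0,0,0,0.5,1],[0,0,0,0,0,1,1],[0,0,0,0,0,1.5,1],[0,0,0,0,0,2,1],[0,0,0,0,0,2.5,1]]'
python3 -m handwheel '[[0,0,0,0,0,0.5,1],[0,0,0,0,0,1,1],[0,0,0,0,0,1.5,1],[0,0,0,0,0,2,1],[0,0,0,0,0,2.5,1]]'
python3 -m handwheel '[[0,0,0,0,0,0.5,1],[0,0,0,0,0,1,1],[0,0,0,0,0,1.5,1],[0,0,0,0,0,2,1],[0,0,0,0,0,2.5,1]]'
python3 -m handwheel '[[0,0,0,0,0,0.5,1],[0,0,0,0,0,1,1],[0,0,0,0,0,1.5,1],[0,0,0,0,0,2,1],[0,0,0,0,0,2.5,1]]'
python3 -m handwheel '[[0,0,0,0,0,0.5,1],[0,0,0,0,0,1,1],[0,0,0,0,0,1.5,1],[0,0,0,0,0,2,1],[0,0,0,0,0,2.5,1]]'
```

```text
time: 4.62
ee_pos: [0.5082, 0.1038, 0.1726]
eef_rot: [1.673, 2.659, 0.0]
ft_force: [3.1, -0.5, 3.9]
grip_width: 0.0004
gripper_force: 1.8
time: 5.03
ee_pos: [0.508, 0.1037, 0.175]
eef_rot: [1.673, 2.659, -0.0]
ft_force: [3.2, -1.2, 3.8]
grip_width: 0.0006
gripper_force: 1.8
time: 5.45
ee_pos: [0.5079, 0.1038, 0.1774]
eef_rot: [-1.673, -2.659, 0.001]
ft_force: [2.2, -1.7, 2.6]
grip_width: 0.0004
gripper_force: 1.7
time: 5.87
ee_pos: [0.5078, 0.1039, 0.1799]
eef_rot: [-1.672, -2.659, 0.0]
ft_force: [2.4, -0.9, 3.4]
grip_width: 0.0006
gripper_force: 1.6
time: 6.28
ee_pos: [0.5065, 0.1042, 0.1813]
eef_rot: [-1.671, -2.657, 0.002]
ft_force: [-0.3, 0.1, 0.6]
grip_width: 0.0005
gripper_force: 0.0
```

The lever is back at rest with contact released. Next I'll rise slowly, then retreat clear.

```bash
python3 -m handwheel '[[0,0,0,0,0,1,1],[0,0,0,0,0,3,1],[0,0,0,0,0,8,1],[0,0,0,0,0,20,1],[0,0,0,0,0,45,1]]'
python3 -m handwheel '[[0,0,0,0,0,30,1],[0,0,0,0,0,55,1],[0,0,0,-10,-20,70,1],[0,0,0,-25,-50,80,1],[0,0,0,-40,-80,80,1]]'
python3 -m handwheel '[[0,0,0,-10,-30,0,1],[0,0,0,-20,-60,0,1],[0,0,0,-30,-80,0,1],[0,0,0,-30,-80,0,1],[0,0,0,-30,-80,0,1]]'
python3 - <<'E'
from h import *
s=sensors.observe();print(s['time'],s['ft_force'],s['joint_vel'])
cap('side','side4.png');cap('top','top4.png')
f=[cv2.imread(f'pics/{n}.png') for n in('side0','side4')]
cv2.imwrite('pics/z4.png',np.vstack([np.hstack([cv2.resize(a[140:200,210:265],(275,300),interpolation=2) for a in f]),np.hstack([cv2.resize(cv2.imread(f'pics/{n}.png')[145:220,155:225],(275,295),interpolation=2) for n in('top0','top4')])]))
E
```

```text
time: 6.7
ee_pos: [0.5056, 0.1038, 0.2255]
eef_rot: [-1.67, -2.654, 0.006]
ft_force: [0.3, 0.7, -0.3]
grip_width: 0.0005
gripper_force: 0.0
time: 7.12
ee_pos: [0.4694, 0.0234, 0.312]
eef_rot: [1.666, 2.656, 0.005]
ft_force: [-0.5, -0.1, 0.9]
grip_width: 0.0001
gripper_force: 0.0
time: 7.53
ee_pos: [0.438, -0.0567, 0.3086]
eef_rot: [1.675, 2.656, 0.002]
ft_force: [1.3, 0.2, 0.1]
grip_width: 0.0001
gripper_force: 0.0
7.5333 [1.328504   0.18978649 0.13783717] [ 0.0404272   0.01518975 -0.00433277  0.00737833 -0.00441507  0.00352953]
```

View pics/z4.png

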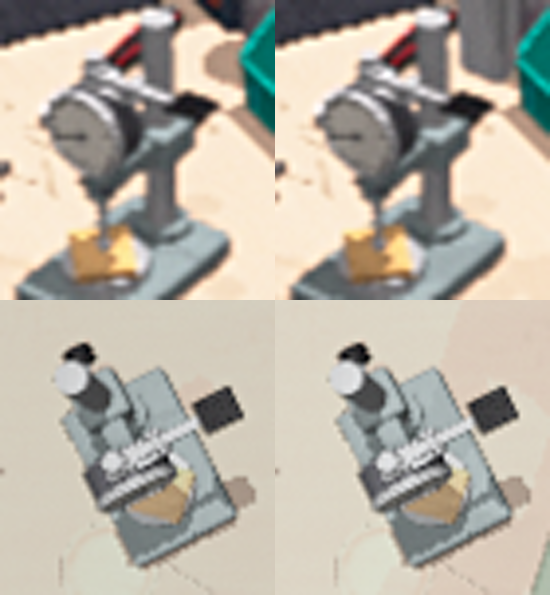

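The before and after views match: the lever is level, the needle is back, the spindle rests on the plywood, and the plywood hasn't moved.

```bash
python3 -c "
from bench import robot
print(robot.hand_in())"
```

```text
the job is handed in; nothing more can be done
None
```

Done: I pressed the plywood gauge's thumb pad down about 10 mm at about 4 N, which lifted the spindle clear of the plywood. I then eased it back so the spindle rests on the unmoved plywood, withdrew the arm, and handed the job in at about 7.5 s.

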